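# Clamp the beaker and stir the beads

### The arm

A 7-joint arm with a two-finger parallel gripper is mounted at the origin on the work surface. World frame = base frame: x ahead of the robot, y to its left, z up, the work surface at z = 0. Lengths are in m, angles in rad, forces in N, time in s.
With the tool pointing down it reaches from about 0.4 to 0.85 m from the base axis. Payload 10.4 kg.
Tool frame: the origin (TCP) lies on the centre line of the jaws, within the pads' length; the fingertips stand 14 mm ahead of it and the grasp point (between the pads) lies 5 mm behind it (r.tip_extent is the distance from the TCP to the fingertips, in m); z points along the fingers, y is the line along which they close (so a half turn about z gives the same grasp; the last joint's range is limited). The gripper opens to 87 mm and grips with 3 to 60 N. Pads are 19 mm wide; open, the fingers measure 117 mm over their backs; the gripper's body (75 mm by 190 mm) begins 51 mm behind the grasp point.
Start: joints at [1.253, 0.332, -0.065, 1.46, 0.022, 1.35, -0.088], TCP at [0.182, -0.598, 0.208] pointing down, gripper open.
Joint ranges: [-2.6, 2.6], [-0.5, 2.12], [-1.47, 1.34], [0.16, 2.42], [-1.27, 4.41], [0.06, 2.06], [-2.6, 2.6]. Speed limits (rad/s): [2.22, 2.22, 2.79, 2.79, 3.14, 3.14, 3.14].

### API

Orientations are given as a unit quaternion [x, y, z, w].
In Python, from cell import r gives the robot as it stands.
- The arm moves only by the tool apply_moves, never from a script. Its argument "deltas" is text: rows parted by semicolons, each of 7 numbers parted by spaces: the shift along the world's x, y, z in mm, then the turn, a rotation vector about the world's x, y, z in rad, then the opening in per cent of the stroke, from 0 (shut) to 100 (fully open). In form: dx dy dz ax ay az grip; .... A call has exactly 10 rows; each row is the pose to reach, as a shift and turn from the pose commanded when the call began; what a row does not reach only later rows make up. A row lasts 1/12 s, in which the tool goes at most 41.7 mm and 7.16 degrees, less where a joint would pass 70% of its speed; a pose out of reach is approached as far as the arm can. A call with a gripper value outside its range is refused whole. The fingers move at their own pace and stop on an object; "squeeze" is the grip in N (left out, the last holds). Time passes only in rows, so rows that repeat a pose let the fingers close, or fill a call up. It gives the time, the measured TCP pose, the force, the opening and the grip force at its end, in the units of the state.
- r.get_state(): the state, without advancing time (a new reading comes with each control period).
- r.get_image(name): name is "side" or "top" or "wrist"; returns the picture (384x512x3 uint8, blue, green, red); there is no depth.
- r.calibration(name): a dict with "camera_matrix" (3x3 intrinsics, pixels), "rvec" (rotation vector, rad) and "tvec" (3), from world to camera coordinates, as OpenCV has them; the wrist camera has in their place "tool_from_camera" (4x4, takes a point from camera to tool coordinates, whose origin is the TCP and whose axes are the flange's). Camera axes: x right, y down, z forward; pixel columns grow to the right and rows downward; lengths in m; the calibration is good to about 2 mm. A picture is of the moment at which its call begins: read the wrist's pose just before it. calibration takes no time and is no camera call.
- r.hand_in(): hands the job in; it is judged then, once.
The state is a dict: "time_s": time; "joint_pos": joint angles; "joint_velocities": joint speeds; "joint_torque": joint torques, N m; "eef_pos": TCP position; "tcp_rot": TCP orientation; "contact_force": force on the tool from outside, world axes, zero at the start; "wrist_torque": the same for the moment, N m; "grip_width": opening from 0.0 (shut) to 1.0 (fully open); "gripper_force": force on a finger pad.
Only numpy, scipy, OpenCV 4.12 (cv2) and the standard library are available. Lean on these libraries where they do the work, as an engineer would, in place of code of your own. Each camera call takes 0.05 s, during which the arm holds its last target. There are 200 camera calls.

### The job

Swing the red cam lever over until it snaps fully shut and clamps the beaker. Then take the stirring rod from its slanted holder by its green sleeve and, with its end down among the beads, stir round the beaker about two and a half full turns, in circles about halfway out to the wall so the beads are pushed along. Leave the rod standing in the beaker, the beads still inside and the clamp shut, and do not disturb the other things on the bench.

Things in the scene. Friction and masses are not known exactly. Their poses are not given: they have to be found in the camera images.
- lever (a joint): over-centre cam lever with a red cross-bar handle. 0 = open (arm leans outward, 70 deg above level); it swings outward, away from the beaker, and down. 1.13 = fully closed, where it stops (arm 5 deg above level). A spring pushes it back open below about 0.80 rad (dead centre) and snaps it shut beyond. Needs up to about 8 N at the handle, square to the arm
- lever_handle (a point): middle of the red cross-bar handle (bar 70 mm long, 20 mm thick, parallel to the stand's x axis), 110 mm from the pivot; moves with the lever, and the bar's ends are free on both sides of the arm
- lever_pivot (a point): the lever's pivot, fixed on the stand 60 mm above the bench; pivot axis = the stand's x axis (a positive turn about it closes the lever). This point's axes are the stand's: x along the pivot, z up, y level from the lever towards the beaker. So the handle, at joint value q, lies at y = -110 cos(1.222 - q), z = +110 sin(1.222 - q) mm from here
- pad: black rubber clamp pad 40 mm wide, on the stand between lever and beaker; the lever drives it along the stand's +y onto the beaker wall and presses the beaker against two blue stops behind it with about 12 N. Origin: centre of its rear face
- beaker: clear round beaker, 90 mm outside diameter, 100 mm tall, wall 4 mm, floor 5 mm thick, 0.3 kg, standing loose on the 12 mm thick aluminium stand between pad and blue stops. Origin: centre of its underside. Closing the clamp shifts it about 3 mm
- beaker_floor (a point): centre of the beaker's inner floor, 5 mm above its underside; the mouth is 95 mm above it; inside radius 41 mm
- rod_grip (a point): middle of the green handle sleeve of the stirring rod (sleeve 18 mm thick, 75 mm long, along the rod); 155 mm from the rod's tip, 38 mm from its top end. Its z axis runs along the rod, from tip to handle
- rod_tip (a point): lower end of the steel stirring rod (12 mm thick, 193 mm long over all, 60 g)
- holder: fixed white slanted block on a grey base plate, 120 x 90 mm. The rod stands about 61 mm deep in its hole (18 mm wide), leaning 30 deg from vertical towards the holder's -x; it comes out along its own axis. Origin: centre of the base underside
- bead0_center (a point): centre of a round ceramic bead, 20 mm across, 12 g, in the beaker (orange)
- bead1_center (a point): centre of a round ceramic bead, 20 mm across, 12 g, in the beaker (white)
- bead2_center (a point): centre of a round ceramic bead, 20 mm across, 12 g, in the beaker (blue)
- bead3_center (a point): centre of a round ceramic bead, 20 mm across, 12 g, in the beaker (orange)
- bead4_center (a point): centre of a round ceramic bead, 20 mm across, 12 g, in the beaker (white)
- wash_bottle: white wash bottle, 64 mm wide, 190 mm tall, loose, a bystander; origin at the centre of its underside
- amber_bottle: amber glass bottle with black cap, 70 mm wide, 150 mm tall, loose, a bystander; origin at the centre of its underside
- flask: clear conical flask, 82 mm wide, 140 mm tall, loose, a bystander; origin at the centre of its underside
- jar: white jar with blue lid, 70 mm wide, 90 mm tall, loose, a bystander; origin at the centre of its underside
- dish: green closed glass dish, 90 mm wide, 22 mm tall, loose, a bystander; origin at the centre of its underside
- tip_box: blue box, 85 x 120 x 55 mm, loose, a bystander; origin at the centre of its underside
- rod: the whole stirring rod; origin at its tip
There are look-alikes about, which are no part of the job. What is meant by the rod is not white, and is the larger of those in its own colour. Leave any pink look-alike of the beaker alone.

How it is judged:
By the outcome, as a careful person would: the job done as asked, in the order asked, and still so for the second after the job is handed in, with the robot touching nothing.
It also fails if it takes over 72 s, if anything falls off the work surface, if the arm or the gripper's body presses on something with over 40 N, if the wrist force passes 120 N, or if a joint passes its speed limit or range.

## Working session

There is one attempt and no reset: what is moved stays moved. The work goes in short steps, Python scripts to look and compute and a tool call to move; the robot and the scene stay as the last step left them, time stands still between calls to the robot, and variables do not carry over. Pictures are saved under pics/ and viewed, at most 10 in all, crops included, and the job is handed in when it is done.

Besides the shell and the picture viewer there is one more tool, called after ">>>" as name(argument=value, ...) on one line, values as JSON. apply_moves: Moves the arm, as the interface text tells. Its arguments: {"type":"object","properties":{"deltas":{"type":"string"},"squeeze":{"type":"number"}},"required":["deltas"]}

```bash
mkdir -p pics; ls
python3 - <<'E'
from cell import r
import cv2,numpy as np
s=r.get_state();print(s['time_s'],s['eef_pos'],s['tcp_rot'],s['grip_width'])
for n in('side','top'):
    cv2.imwrite(f'pics/{n}0.png',r.get_image(n))
    c=r.calibration(n);R=cv2.Rodrigues(np.array(c['rvec']))[0];print(n,c['camera_matrix'],(-R.T@np.array(c['tvec']).ravel()),R)
print(r.calibration('wrist'))
E
```

```text
pics
0.0 [ 0.18143856 -0.59763546  0.20721748] [ 9.89157903e-01  1.46853939e-01 -1.43236534e-04 -7.36498755e-04] 1.0026792299259217
side [[398.16709336   0.         257.31584362]
 [  0.         398.16709336 192.81303153]
 [  0.           0.           1.        ]] [ 0.08377465 -1.14274767  0.93655785] [[ 0.90974895 -0.41464534 -0.02064205]
 [-0.25187448 -0.51173194 -0.82139495]
 [ 0.33002439  0.7524624  -0.56998617]]
top [[366.55410997   0.         251.22704024]
 [  0.         366.55410997 191.99858124]
 [  0.           0.           1.        ]] [ 0.492263   -0.06285345  1.12261755] [[ 0.01590289 -0.99978838  0.01304929]
 [-0.9981901  -0.01663177 -0.05779201]
 [ 0.05799681 -0.01210661 -0.99824336]]
{'camera_matrix': array([[328.94568473,   0.        , 254.66690983],
       [  0.        , 328.94568473, 185.3569421 ],
       [  0.        ,   0.        ,   1.        ]]), 'tool_from_camera': array([[-9.64656361e-04, -9.70788161e-01, -2.39936275e-01,
         6.53176913e-02],
       [ 9.99999076e-01, -1.16617897e-03,  6.97923927e-04,
        -5.36416727e-04],
       [-9.57344923e-04, -2.39935380e-01,  9.70788389e-01,
        -1.77049864e-01],
       [ 0.00000000e+00,  0.00000000e+00,  0.00000000e+00,
         1.00000000e+00]])}
```

View pics/side0.png

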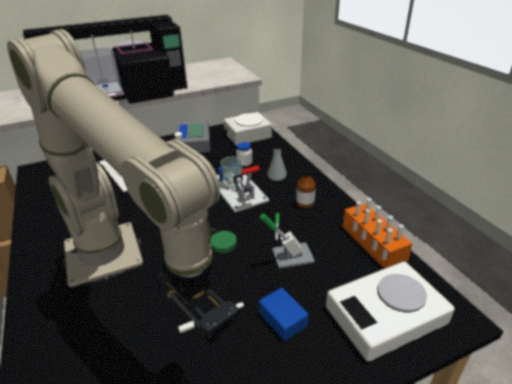

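View pics/top0.png

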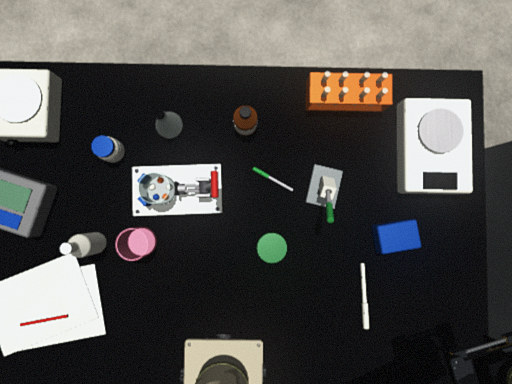

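The side view shows the lever handle at (250,170), the rod's green sleeve at (270,222) and the holder at (292,250). In the top view the stand is at (177,190), the beaker at (158,188), the red bar at (214,185), the holder at (326,187) and the rod's sleeve at (330,212). The small green look-alike lies at (275,180) and the pink beaker at (135,244).

```bash
cat > h.py <<'E'
import cv2,numpy as np
from cell import r
from scipy.spatial.transform import Rotation as Ro
def cam(n,s=None):
    c=r.calibration(n);K=np.array(c['camera_matrix'])
    if n=='wrist':
        T=np.eye(4);T[:3,:3]=Ro.from_quat(s['tcp_rot']).as_matrix();T[:3,3]=s['eef_pos'];T=T@np.array(c['tool_from_camera'])
        return K,T[:3,:3],T[:3,3]
    R=cv2.Rodrigues(np.array(c['rvec']))[0];return K,R.T,-R.T@np.array(c['tvec']).ravel()
def ray(C,p): 
    d=C[1]@np.linalg.inv(C[0])@[p[0],p[1],1];return C[2],d/np.linalg.norm(d)
def onz(C,p,z):
    o,d=ray(C,p);return o+d*(z-o[2])/d[2]
def tri(C1,p1,C2,p2):
    (a,d),(b,e)=ray(C1,p1),ray(C2,p2)
    t=np.linalg.lstsq(np.c_[d,-e],b-a,rcond=None)[0];P,Q=a+d*t[0],b+e*t[1];return (P+Q)/2,np.linalg.norm(P-Q)
def proj(C,P): q=C[0]@C[1].T@(np.array(P)-C[2]);return q[:2]/q[2]
def blobs(im,lo,hi,amin=20):
    m=cv2.inRange(cv2.cvtColor(im,cv2.COLOR_BGR2HSV),lo,hi);n,l,st,ce=cv2.connectedComponentsWithStats(m)
    out=[]
    for i in range(1,n):
        if st[i,4]>=amin:
            ys,xs=np.where(l==i);(c,wh,a)=cv2.minAreaRect(np.c_[xs,ys].astype(np.float32))
            cc=np.c_[xs,ys]-ce[i];u=np.linalg.svd(cc,full_matrices=False)[2][0];t=cc@u
            out.append((ce[i].round(1),st[i,4],(ce[i]+u*t.min()).round(1),(ce[i]+u*t.max()).round(1)))
    return out
E
python3 - <<'E'
from h import *
for n in('side','top'):
    im=cv2.imread(f'pics/{n}0.png')
    print(n,'green',*blobs(im,(50,120,50),(75,255,255)),sep='\n ')
    print('red',*blobs(im,(0,180,90),(6,255,255)),*blobs(im,(174,180,90),(180,255,255)),sep='\n ')
    print('white',*[b for b in blobs(im,(0,0,170),(180,40,255),60)],sep='\n ')
s=cv2.resize(cv2.imread('pics/side0.png')[130:280,190:350],None,fx=3.5,fy=3.5,interpolation=2)
t=cv2.resize(cv2.imread('pics/top0.png')[140:240,110:350],None,fx=3.3,fy=3.3,interpolation=2)
cv2.imwrite('pics/s1.png',s);cv2.imwrite('pics/t1.png',t)
E
```

```text
side
 green
 (array([270.4, 220. ]), np.int32(183), array([278.8, 222.7]), array([259.2, 216.3]))
 (array([223.5, 240.9]), np.int32(464), array([211. , 242.3]), array([236.4, 239.4]))
red
 (array([250.7, 169. ]), np.int32(85), array([259. , 166.9]), array([241.6, 171.3]))
white
 (array([376.4,  14.9]), np.int32(2057), array([338.4,   9.1]), array([406.5,  19.5]))
 (array([465.3,  29.8]), np.int32(5970), array([410. ,  17.5]), array([516.5,  41.2]))
 (array([262.7,  41.5]), np.int32(84), array([264.6,  33.4]), array([260.9,  49.1]))
 (array([216.4,  73.8]), np.int32(1736), array([259.3,  69.5]), array([173.5,  78.1]))
 (array([ 13.3, 106.9]), np.int32(891), array([ 3.6, 89. ]), array([ 22.2, 123.3]))
 (array([247.4, 121.2]), np.int32(580), array([270.7, 119.3]), array([225.2, 123. ]))
 (array([114.3, 174.8]), np.int32(207), array([102.1, 160.1]), array([126.1, 188.9]))
 (array([256.7, 196.1]), np.int32(161), array([257.9, 182.6]), array([256. , 203.4]))
 (array([230.6, 196.8]), np.int32(198), array([222.1, 187.9]), array([238.7, 205.3]))
 (array([393.2, 301.9]), np.int32(5065), array(
[... 559 characters left out ...]
4.4]))
white
 (array([252.4,  30.8]), np.int32(25962), array([-0. , 31.1]), array([511. ,  30.6]))
 (array([503.9,  70. ]), np.int32(119), array([495.8,  62.2]), array([511.,  77.]))
 (array([ 23.1, 101.8]), np.int32(3128), array([24. , 68.7]), array([ 22.2, 136.2]))
 (array([437.9, 141.5]), np.int32(5572), array([436.6,  97.1]), array([439.4, 192.9]))
 (array([175.3, 188.2]), np.int32(2828), array([221.4, 185.3]), array([131.5, 191.1]))
 (array([324.1, 182. ]), np.int32(683), array([335.7, 167.7]), array([308. , 201.8]))
 (array([ 50.8, 302.7]), np.int32(8085), array([104.9, 263.8]), array([ -5. , 342.8]))
 (array([364.4, 299. ]), np.int32(264), array([362.1, 263. ]), array([366.2, 328.1]))
```

View pics/t1.png

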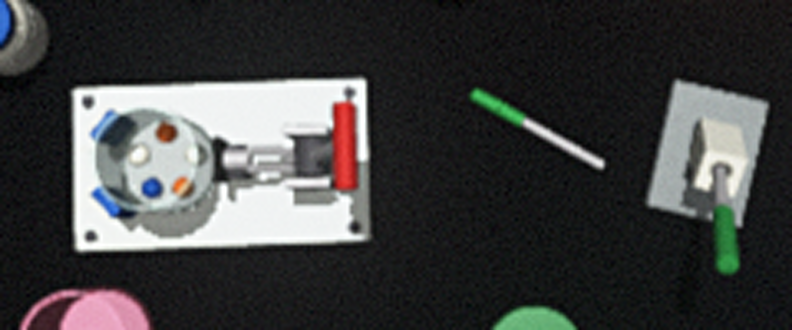

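View pics/s1.png

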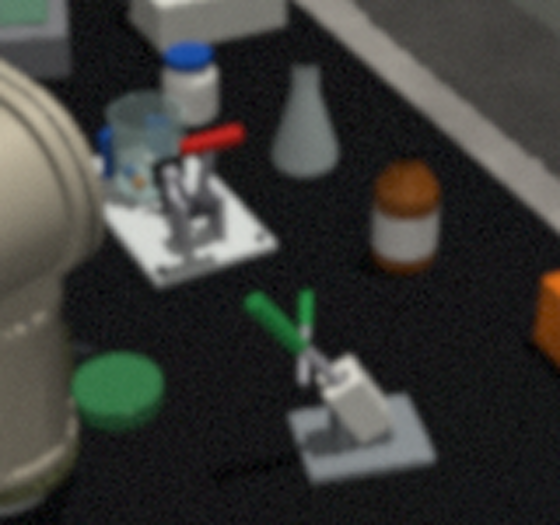

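Run:
```python
from h import *
S,T=cam('side'),cam('top')
t=lambda u,v:(110+u/3.3,140+v/3.3)
s=lambda u,v:(190+u/3.5,130+v/3.5)
print('bar',tri(S,(250.7,169),T,(213.9,184.4)),tri(S,(259,167),T,(213.5,171.9)),tri(S,(241.6,171.3),T,(214.4,196.1)))
A=tri(S,s(305,347),T,t(720,205));B=tri(S,s(255,299),T,t(728,267));print('sleeve',A,B,(A[0]+B[0])/2,B[0]-A[0],np.linalg.norm(B[0]-A[0]))
c=[onz(T,t(*p),.012) for p in((72,88),(365,78),(370,240),(75,250))];print('stand',np.array(c).round(4),np.mean(c,0))
d=c[0]+c[3]-c[1]-c[2];print('stand yaw of y',np.arctan2(d[1],d[0])-np.pi/2)
h=[onz(T,t(*p),.008) for p in((678,80),(768,103),(740,228),(648,205))];print('holder',np.array(h).round(4),np.mean(h,0))
print('beaker mouth',onz(T,t(156,160),.112))
for n,p,z in(('dish',(272,248),.02),('flask',(169,124),.14),('amber',(245,120),.15),('jar',(104,147),.09),('wash',(68,249),.19),('pink',(135,244),.1)):print(n,onz(T,p,z).round(3))
print('lookalike',onz(T,(252,167),0.005),onz(T,(292,190),.005))
```

```text
bar (array([0.56797255, 0.02231239, 0.16933106]), np.float64(0.004540834852978396)) (array([0.60159628, 0.02389431, 0.16791534]), np.float64(0.006187819364869778)) (array([0.53454093, 0.02148717, 0.16925683]), np.float64(0.0017828785503816093))
sleeve (array([ 0.52554904, -0.28470589,  0.1274578 ]), np.float64(0.0009021645128129211)) (array([ 0.47784558, -0.27728879,  0.19298101]), np.float64(0.0035693246763762398)) [ 0.50169731 -0.28099734  0.16021941] [-0.04770347  0.00741711  0.06552321] 0.08138749845550335
stand [[0.6277 0.2872 0.012 ]
 [0.6417 0.0183 0.012 ]
 [0.4926 0.0106 0.012 ]
 [0.4792 0.2793 0.012 ]] [0.56031386 0.14887706 0.012     ]
stand yaw of y 0.050917734071931564
holder [[ 0.6456 -0.272   0.008 ]
 [ 0.6255 -0.3559  0.008 ]
 [ 0.5091 -0.3301  0.008 ]
 [ 0.5289 -0.2449  0.008 ]] [ 0.57727085 -0.30071708  0.008     ]
beaker mouth [0.55635993 0.18380181 0.112     ]
dish [ 0.39  -0.141  0.02 ]
flask [0.73  0.151 0.14 ]
amber [ 0.742 -0.055  0.15 ]
jar [0.673 0.343 0.09 ]
wash [0.396 0.383 0.19 ]
pink [0.403 0.243 0.1  ]
lookalike [ 0.63401264 -0.07755676  0.005     ] [ 0.56539853 -0.20105939  0.005     ]
```

>>> apply_moves(deltas="0 0 40 0 0 0 100; 30 40 80 0 0 -0.1 100; 60 80 110 0 0 -0.2 100; 408 620 112 0 0 -0.244 100; 408 620 112 0 0 -0.244 100; 408 620 112 0 0 -0.244 100; 408 620 112 0 0 -0.244 100; 408 620 112 0 0 -0.244 100; 408 620 112 0 0 -0.244 100; 408 620 112 0 0 -0.244 100")

```text
time_s: 0.93
eef_pos: [0.3813, -0.2976, 0.3068]
tcp_rot: [1.0, 0.025, -0.0, 0.0]
contact_force: [1.2, -0.9, 0.1]
grip_width: 0.999
gripper_force: 0.0
```

>>> apply_moves(deltas="200 300 10 0 0 0 100; 200 300 10 0 0 0 100; 200 300 10 0 0 0 100; 200 300 10 0 0 0 100; 200 300 10 0 0 0 100; 200 300 10 0 0 0 100; 200 300 10 0 0 0 100; 200 300 10 0 0 0 100; 200 300 10 0 0 0 100; 200 300 10 0 0 0 100")

```text
time_s: 1.77
eef_pos: [0.582, 0.0072, 0.3159]
tcp_rot: [1.0, 0.029, -0.0, -0.002]
contact_force: [-0.1, 0.5, 0.6]
grip_width: 0.999
gripper_force: 0.0
```

Run:
```python
from h import *
s=r.get_state();im=r.get_image('wrist');cv2.imwrite('pics/w1.png',im);C=cam('wrist',s);print(s['eef_pos'],s['time_s'])
for b in blobs(im,(0,150,60),(6,255,255),100)+blobs(im,(174,150,60),(180,255,255),100):print(b,[onz(C,p,.163).round(4) for p in (b[0],b[2],b[3])])
```

```text
[0.58203703 0.00716185 0.31587769] 1.7667
(array([238.5, 182.9]), np.int32(1142), array([238.7, 150. ]), array([238.3, 217. ])) [array([0.5672, 0.0239, 0.163 ]), array([0.6013, 0.0252, 0.163 ]), array([0.5301, 0.0224, 0.163 ])]
```

View pics/w1.png

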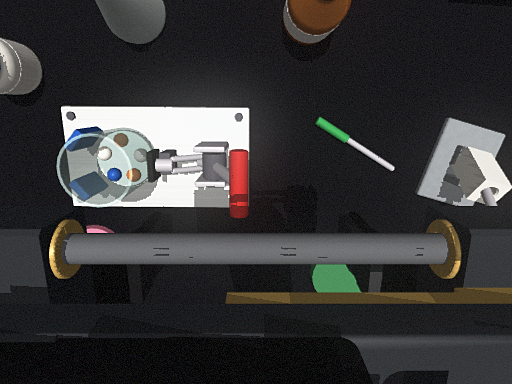

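The wrist view shows the red bar at (238,183), the bracket at (213,162) and the beaker with its beads at (110,165). I now descend onto the +x end of the bar.

>>> apply_moves(deltas="7 18 -40 0 0 0 100; 7 18 -80 0 0 0 100; 7 18 -120 0 0 0 100; 7 18 -158 0 0 0 100; 7 18 -158 0 0 0 60; 7 18 -158 0 0 0 25; 7 18 -158 0 0 0 15; 7 18 -158 0 0 0 15; 7 18 -158 0 0 0 15; 7 18 -158 0 0 0 15", squeeze=25)

```text
time_s: 2.65
eef_pos: [0.5887, 0.0184, 0.1607]
tcp_rot: [1.0, 0.025, 0.001, 0.0]
contact_force: [-0.5, -0.1, -0.6]
grip_width: 0.631
gripper_force: 0.0
```

>>> apply_moves(deltas="0 5 -2 0 0 0 15; 0 5 -2 0 0 0 15; 0 5 -2 0 0 0 15; 0 5 -2 0 0 0 15; 0 5 -2 0 0 0 15; 0 5 -2 0 0 0 15; 0 5 -2 0 0 0 15; 0 5 -2 0 0 0 15; 0 5 -2 0 0 0 15; 0 5 -2 0 0 0 15")

```text
time_s: 3.48
eef_pos: [0.5878, 0.0234, 0.1569]
tcp_rot: [1.0, 0.025, -0.0, 0.0]
contact_force: [0.2, 0.4, 0.4]
grip_width: 0.154
gripper_force: 0.1
```

Run:
```python
from h import *
s=r.get_state();im=r.get_image('side');t=r.get_image('top')
for n,i in(('side',im),('top',t)):print(n,blobs(i,(0,180,90),(6,255,255)),blobs(i,(174,180,90),(180,255,255)))
a=cv2.resize(im[110:220,190:310],(600,550));cv2.imwrite('pics/s2.png',a)
```

```text
side [(array([248.4, 170.6]), np.int32(29), array([253.1, 169.6]), array([242.9, 171.7]))] []
top [(array([ 44.1, 319.8]), np.int32(88), array([ 66.1, 315.6]), array([ 20.9, 324.2]))] []
```

View pics/s2.png

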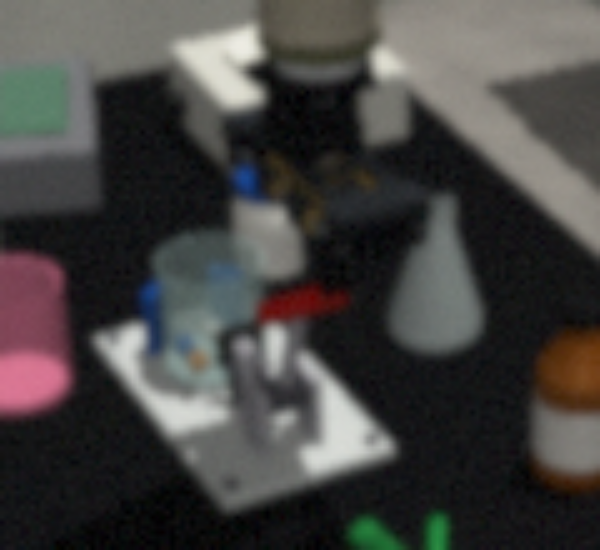

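The bar is still at about (250,170) in the full side view, and the gripper appears above or behind it. I'll check where the fingertips project.

Run:
```python
from h import *
S=cam('side');s=r.get_state();p=s['eef_pos'];print(p,r.tip_extent)
f=lambda P:((proj(S,P)-[190,110])*5).round()
for n,P in(('tcp',p),('tip',p-[0,0,.014]),('bar+',[.601,.025,.163]),('bar-',[.532,.0225,.163]),('barc',[.566,.024,.163]),('palm',p+[0,0,.056])):print(n,f(P))
im=r.get_image('side')[110:220,190:310];im=cv2.resize(cv2.convertScaleAbs(im,alpha=2.0,beta=20),(780,580)[:2],interpolation=cv2.INTER_CUBIC)
cv2.imwrite('pics/s3.png',cv2.resize(cv2.convertScaleAbs(r.get_image('side')[130:190,225:290],alpha=2.5,beta=20),(650,600)))
```

```text
[0.58781633 0.02341832 0.15688966] 0.014
tcp [325. 303.]
tip [325. 319.]
bar+ [340. 291.]
bar- [256. 314.]
barc [297. 302.]
palm [323. 237.]
```

View pics/s3.png

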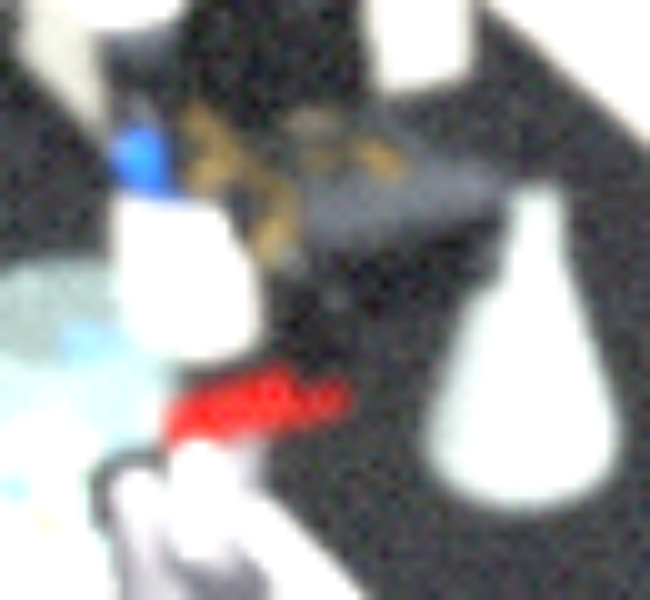

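The bar spans (165–350, 370–440) in this crop. A dark finger covers the upper part of its right end. I'll close further to test whether it is held.

>>> apply_moves(deltas="0 0 0 0 0 0 5; 0 0 0 0 0 0 0; 0 0 0 0 0 0 0; 0 0 0 0 0 0 0; 0 0 0 0 0 0 0; 0 0 0 0 0 0 0; 0 0 0 0 0 0 0; 0 0 0 0 0 0 0; 0 0 0 0 0 0 0; 0 0 0 0 0 0 0")

```text
time_s: 4.52
eef_pos: [0.5887, 0.0225, 0.1582]
tcp_rot: [1.0, 0.025, 0.001, 0.001]
contact_force: [-0.9, -2.0, 8.4]
grip_width: 0.004
gripper_force: 4.2
```

Run:
```python
from h import *
s=r.get_state();im=r.get_image('side');print(s['grip_width'],s['gripper_force'],s['contact_force'],s['wrist_torque'])
print(blobs(im,(0,150,60),(8,255,255)))
```

```text
0.004486713238512415 4.185849353671074 [-0.90427136 -2.01419826  8.40866405] [-0.54969633  0.26811527  0.01892059]
[(array([251.1, 170.4]), np.int32(68), array([241.7, 172.2]), array([259.2, 168.9]))]
```

>>> apply_moves(deltas="0 0 40 0 0 0 0; 0 0 80 0 0 0 0; 0 0 120 0 0 0 0; 0 0 120 0 0 0 0; 0 0 120 0 0 0 0; 0 0 120 0 0 0 0; 0 0 120 0 0 0 0; 0 0 120 0 0 0 0; 0 0 120 0 0 0 0; 0 0 120 0 0 0 0")

```text
time_s: 5.4
eef_pos: [0.5876, 0.0233, 0.2762]
tcp_rot: [1.0, 0.025, -0.001, -0.0]
contact_force: [-0.5, 1.0, 0.4]
grip_width: 0.002
gripper_force: 0.0
```

Run:
```python
from h import *
s=r.get_state();im=r.get_image('wrist');cv2.imwrite('pics/w2.png',im);C=cam('wrist',s);print(s['eef_pos'],s['contact_force'],s['wrist_torque'])
bw=[b for b in blobs(im,(0,150,60),(6,255,255),100)+blobs(im,(174,150,60),(180,255,255),100)]
si=r.get_image('side');cv2.imwrite('pics/s4.png',cv2.resize(si[90:215,185:315],(624,600),interpolation=2))
bs=blobs(si,(0,150,60),(8,255,255));print(bw,bs)
for b in bw:
  print([onz(C,p,.163).round(4) for p in (b[0],b[2],b[3])])
  for c in bs: print(tri(C,b[0],cam('side'),c[0]))
p=s['eef_pos']
for n,P in(('tcp',p),('tip',p-[0,0,.014])):print(n,((proj(cam('side'),P)-[185,90])*4.8).round())
```

```text
[0.58757492 0.02332085 0.27621154] [-0.45207751  1.02040481  0.41652264] [-0.03156189  0.05020242  0.07882908]
[(array([255. , 187.8]), np.int32(938), array([255.1, 163. ]), array([254.9, 214. ]))] [(array([251.5, 169.4]), np.int32(89), array([258.7, 167. ]), array([241.8, 172.5]))]
[array([0.5787, 0.0229, 0.163 ]), array([0.6015, 0.024 , 0.163 ]), array([0.5536, 0.0218, 0.163 ])]
(array([0.57679699, 0.02409863, 0.16385513]), np.float64(0.0046725001598315035))
tcp [332. 250.]
tip [332. 266.]
```

View pics/s4.png

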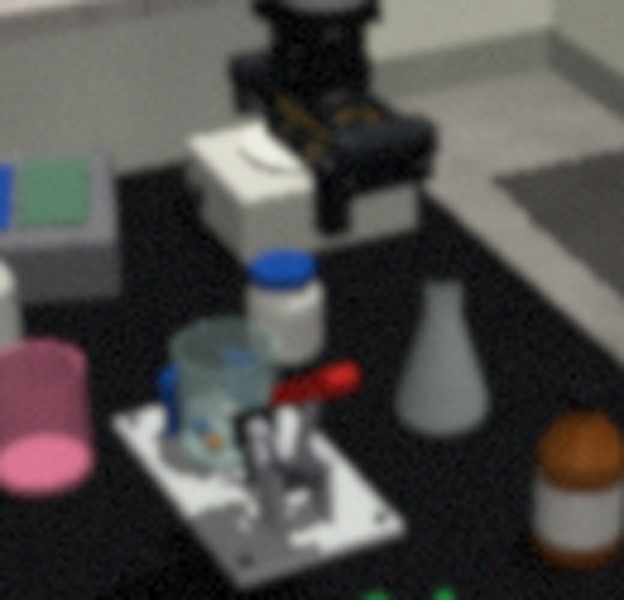

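The shut fingertips appear at (335,228), about 30 mm higher than the pose says. That agrees with the 8 N touch on top of the bar: the true fingertips stand about 18 mm above the TCP. I'll go 32 mm deeper.

>>> apply_moves(deltas="0 0 0 0 0 0 70; 0 0 0 0 0 0 70; 0 0 -10 0 0 0 70; 0 0 -20 0 0 0 70; 0 0 -30 0 0 0 70; 0 0 -50 0 0 0 70; 0 0 -50 0 0 0 70; 0 0 -50 0 0 0 70; 0 0 -55 0 0 0 70; 0 0 -60 0 0 0 70", squeeze=25)

```text
time_s: 6.33
eef_pos: [0.5884, 0.0235, 0.2175]
tcp_rot: [1.0, 0.025, 0.001, 0.0]
contact_force: [-0.4, 0.9, -1.1]
grip_width: 0.655
gripper_force: 0.0
```

>>> apply_moves(deltas="0 0 -30 0 0 0 70; 0 0 -60 0 0 0 70; 0 0 -90 0 0 0 70; 0 0 -90 0 0 0 40; 0 0 -90 0 0 0 10; 0 0 -90 0 0 0 10; 0 0 -90 0 0 0 10; 0 0 -90 0 0 0 10; 0 0 -90 0 0 0 10; 0 0 -90 0 0 0 10")

```text
time_s: 7.17
eef_pos: [0.5882, 0.0234, 0.1277]
tcp_rot: [1.0, 0.025, 0.001, 0.0]
contact_force: [-0.4, -0.9, -0.0]
grip_width: 0.256
gripper_force: 0.0
```

>>> apply_moves(deltas="0 0 0 0 0 0 5; 0 0 0 0 0 0 5; 0 0 0 0 0 0 5; 0 0 0 0 0 0 5; 0 -4 -2 0 0 0 5; 0 -9 -4 0 0 0 5; 1 -13 -6 0 0 0 5; 1 -17 -8 0 0 0 5; 1 -17 -8 0 0 0 5; 1 -17 -8 0 0 0 5")

```text
time_s: 8.0
eef_pos: [0.5889, 0.0073, 0.1186]
tcp_rot: [1.0, 0.026, 0.0, -0.001]
contact_force: [1.1, 5.2, 2.6]
grip_width: 0.215
gripper_force: 24.9
```

>>> apply_moves(deltas="0 -8 -5 0 0 0 5; 1 -16 -11 0 0 0 5; 1 -23 -17 0 0 0 5; 1 -29 -25 0 0 0 5; 2 -35 -32 0 0 0 5; 2 -40 -40 0 0 0 5; 2 -43 -46 0 0 0 5; 2 -46 -51 0 0 0 5; 2 -46 -51 0 0 0 5; 2 -46 -51 0 0 0 5")

```text
time_s: 8.83
eef_pos: [0.591, -0.0366, 0.067]
tcp_rot: [1.0, 0.027, 0.0, -0.002]
contact_force: [4.2, 10.9, -1.9]
grip_width: 0.205
gripper_force: 25.0
```

>>> apply_moves(deltas="0 -2 -6 0 0 0 5; 0 -4 -11 0 0 0 5; 1 -6 -17 0 0 0 5; 1 -7 -23 0 0 0 5; 1 -8 -28 0 0 0 5; 1 -9 -34 0 0 0 5; 1 -9 -37 0 0 0 5; 1 -9 -37 0 0 0 5; 1 -9 -37 0 0 0 5; 1 -9 -37 0 0 0 5")

```text
time_s: 9.67
eef_pos: [0.5912, -0.0472, 0.0295]
tcp_rot: [1.0, 0.026, -0.001, -0.001]
contact_force: [3.5, 5.7, -5.5]
grip_width: 0.2
gripper_force: 25.3
```

>>> apply_moves(deltas="0 0 0 0 0 0 60; 0 0 0 0 0 0 60; 0 0 0 0 0 0 60; 0 0 0 0 0 0 60; 0 0 30 0 0 0 60; 0 0 70 0 0 0 60; 0 0 110 0 0 0 60; 0 0 150 0 0 0 60; 0 0 190 0 0 0 60; 0 -20 230 0 0 0 60")

```text
time_s: 10.5
eef_pos: [0.5917, -0.0636, 0.2612]
tcp_rot: [1.0, 0.028, 0.001, -0.0]
contact_force: [1.0, 0.3, 0.5]
grip_width: 0.598
gripper_force: 0.0
```

>>> apply_moves(deltas="-20 -30 40 0 0 -0.1 80; -40 -60 60 0 0 -0.2 100; -110 -215 80 0 0 -0.28 100; -110 -215 80 0 0 -0.28 100; -110 -215 80 0 0 -0.28 100; -110 -215 80 0 0 -0.28 100; -110 -215 80 0 0 -0.28 100; -110 -215 80 0 0 -0.28 100; -110 -215 80 0 0 -0.28 100; -110 -215 80 0 0 -0.28 100")

```text
time_s: 11.33
eef_pos: [0.4822, -0.2812, 0.3381]
tcp_rot: [0.994, -0.114, 0.0, -0.0]
contact_force: [0.2, -0.1, -0.1]
grip_width: 0.995
gripper_force: 0.0
```

Run:
```python
from h import *
s=r.get_state();im=r.get_image('wrist');C=cam('wrist',s);S=cam('side');T=cam('top');print(s['time_s'],s['eef_pos'],Ro.from_quat(s['tcp_rot']).as_matrix().round(3).tolist(),s['joint_pos'].round(2))
si=r.get_image('side');t=r.get_image('top')
for n,i in(('side',si),('top',t)):
  print(n,blobs(i,(0,170,60),(6,255,255)),blobs(i,(50,120,50),(75,255,255)))
print('wrist',blobs(im,(50,100,40),(75,255,255),60),blobs(im,(0,150,60),(6,255,255),60))
bs=[b for b in blobs(si,(0,170,60),(6,255,255)) if b[0][1]<230]; bt=[b for b in blobs(t,(0,170,60),(6,255,255)) if 195<b[0][0]<260]
for a in bs:
  for b in bt: print('bar',tri(S,a[0],T,b[0]))
a=cv2.resize(si[140:215,200:300],(500,375),interpolation=2);b=cv2.resize(im,(500,375))
cv2.imwrite('pics/c5.png',np.hstack([a[:,:300],b]))
```

```text
11.3333 [ 0.48224359 -0.28120131  0.33809495] [[0.974, -0.226, 0.0], [-0.226, -0.974, 0.0], [0.0, -0.0, -1.0]] [ 0.81  0.18 -0.42  1.4   0.07  1.58 -1.41]
side [(array([260.5, 200.3]), np.int32(67), array([269. , 197.1]), array([251.8, 203.6]))] [(array([270.4, 220. ]), np.int32(183), array([278.8, 222.6]), array([259.5, 216.5])), (array([223. , 240.8]), np.int32(477), array([209.9, 242.3]), array([236.4, 239.3]))]
top [(array([242.2, 185. ]), np.int32(164), array([242., 173.]), array([242.3, 198. ])), (array([ 43.3, 319.9]), np.int32(97), array([ 67.1, 315.4]), array([ 20.1, 324.4]))] [(array([260.1, 171.8]), np.int32(87), array([252.3, 167.4]), array([268. , 176.3])), (array([273.8, 257.8]), np.int32(111), array([286.8, 255.2]), array([259.1, 260.7]))]
wrist [(array([115.4,  85.4]), np.int32(360), array([96.7, 80.2]), array([134.9,  90.9])), (array([250., 154.]), np.int32(916), array([250.1, 124. ]), array([249.9, 182. ])), (array([186.1, 214.5]), np.int32(1426), array([160.4, 202. ]), array([210.7, 226.5]))] [(array([ 69.2, 127.8]), np.int32(887), array([ 57.9, 101.3]), array([ 80.2, 153.8]))]
bar (array([ 0.5740976 , -0.04972984,  0.07129069]), np.float64(0.002208256732025556))
```

View pics/c5.png

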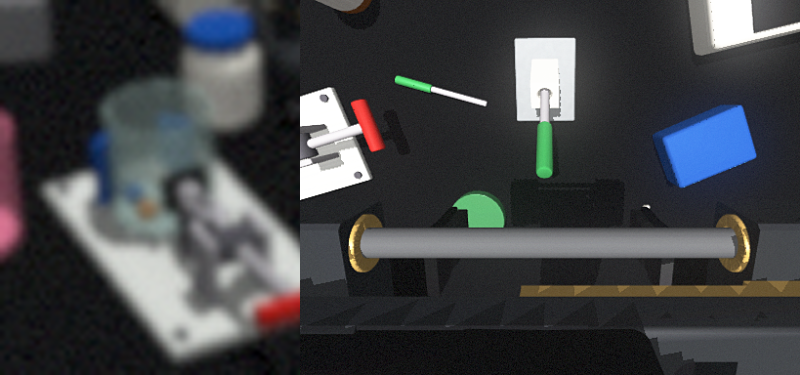

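The lever bar is now down at z = 0.071, so the clamp is closed. The wrist view shows the rod's sleeve upright at about (250,154) in full-frame pixels, in line with the holder. Now I solve for the rod.

Run:
```python
from h import *
from scipy.optimize import least_squares
s=r.get_state();C=cam('wrist',s);S=cam('side');T=cam('top')
def f(p):
    d=np.array([-.5*np.cos(p[3]),-.5*np.sin(p[3]),.866]);A,B=p[:3]-.0375*d,p[:3]+.0375*d
    return np.r_[proj(C,A)-(250.1,124),proj(C,B)-(249.9,180),(proj(T,A)-(328.3,202.9))*1,(proj(T,B)-(330.5,221.5))*1,(proj(S,B)-(263.5,216.5))]
q=least_squares(f,[.502,-.281,.16,-.22]).x;print(q,f(q).round(1))
# beaker circle centre from wrist hover w1 image: mouth/base checks by stand axes
```

```text
[ 0.49984607 -0.27974827  0.16544826 -0.20221634] [ 0.1  6.7  0.5 -5.6 -0.2  2.   0.3 -2.7 -0.3 -2.9]
```

>>> apply_moves(deltas="10 1 -40 0 0 0 60; 18 1 -75 0 0 0 60; 18 1 -110 0 0 0 60; 18 1 -145 0 0 0 60; 18 1 -175 0 0 0 60; 18 1 -195 0 0 0 60; 18 1 -208 0 0 0 60; 18 1 -208 0 0 0 40; 18 1 -208 0 0 0 10; 18 1 -208 0 0 0 5", squeeze=30)

```text
time_s: 12.32
eef_pos: [0.5009, -0.2814, 0.1319]
tcp_rot: [0.993, -0.114, 0.001, 0.0]
contact_force: [0.8, 0.0, -0.3]
grip_width: 0.46
gripper_force: 0.0
```

>>> apply_moves(deltas="0 0 0 0 0 0 5; 0 0 0 0 0 0 5; 0 0 0 0 0 0 5; 0 0 0 0 0 0 5; 0 0 0 0 0 0 5; 0 0 0 0 0 0 5; 0 0 0 0 0 0 5; 0 0 0 0 0 0 5; 0 0 0 0 0 0 5; 0 0 0 0 0 0 5")

```text
time_s: 13.15
eef_pos: [0.5, -0.2812, 0.1306]
tcp_rot: [0.993, -0.114, 0.0, 0.0]
contact_force: [-2.4, 0.8, 6.7]
grip_width: 0.198
gripper_force: 30.0
```

Run:
```python
from h import *
s=r.get_state();print(s['eef_pos'],s['grip_width'],s['gripper_force'],s['contact_force'],s['joint_pos'].round(2))
# beaker: circle fit of mouth/base in top view after clamp
t=r.get_image('top');cv2.imwrite('pics/top2.png',t);T=cam('top')
```

```text
[ 0.50000963 -0.2812395   0.13063326] 0.19766132513114074 29.973332716617733 [-2.44795558  0.76903251  6.67108162] [ 0.79  0.31 -0.42  1.68  0.13  1.18 -1.47]
```

>>> apply_moves(deltas="0 0 0 0 0 0 5; -5 1 9 0 0 0 5; -12 3 21 0 0 0 5; -20 4 35 0 0 0 5; -28 6 50 0 0 0 5; -36 8 64 0 0 0 5; -43 9 76 0 0 0 5; -43 12 105 0 0 0 5; -43 15 135 0 0 0 5; -43 20 150 0 0 0 5", squeeze=45)

```text
time_s: 14.03
eef_pos: [0.4569, -0.2619, 0.2839]
tcp_rot: [0.993, -0.115, 0.001, 0.001]
contact_force: [0.1, -0.3, -0.4]
grip_width: 0.197
gripper_force: 45.0
```

Run:
```python
from h import *
s=r.get_state();print(s['eef_pos'],s['grip_width'],s['gripper_force'],s['joint_pos'].round(2))
C=None;T=cam('top');S=cam('side')
t=r.get_image('top');si=r.get_image('side')
def hough(im,x0,x1,y0,y1,k,ra,rb):
    g=cv2.GaussianBlur(cv2.resize(cv2.cvtColor(im,6)[y0:y1,x0:x1],None,fx=k,fy=k,interpolation=2),(0,0),k*.6)
    c=cv2.HoughCircles(g,cv2.HOUGH_GRADIENT_ALT,1.5,4,param1=100,param2=.5,minRadius=int(ra*k),maxRadius=int(rb*k))
    return [] if c is None else [((q[0]+.5)/k+x0-.5,(q[1]+.5)/k+y0-.5,q[2]/k) for q in c[0]]
for q in hough(t,125,235,160,220,4,13,18): print(np.round(q,1),onz(T,q[:2],.112).round(4),onz(T,q[:2],.012).round(4))
# blue stops and pad in top
print('blue',blobs(t[150:230,120:240],(100,120,60),(125,255,255),6))
print('green side',blobs(si,(50,120,50),(75,255,255)),'top',blobs(t,(50,120,50),(75,255,255)))
```

```text
[ 0.45689664 -0.26186011  0.28389365] 0.19687852601390607 44.95085779577494 [ 0.83  0.11 -0.43  1.58  0.05  1.46 -1.4 ]
[152.  187.8  15.4] [0.5581 0.1983 0.112 ] [0.5647 0.2242 0.012 ]
[159.9 189.6  14.3] [0.5533 0.1766 0.112 ] [0.5594 0.2003 0.012 ]
[206.4 179.1  15.5] [0.5845 0.0494 0.112 ] [0.5937 0.0605 0.012 ]
[161.8 197.9  14.4] [0.5307 0.1707 0.112 ] [0.5345 0.1938 0.012 ]
blue [(array([22.1, 28.3]), np.int32(15), array([25.1, 25.1]), array([19.4, 31.3])), (array([34.6, 46.6]), np.int32(25), array([33.3, 44.4]), array([36., 49.])), (array([21.8, 51.5]), np.int32(25), array([17.9, 48.1]), array([25. , 54.2]))]
green side [(array([259.5, 185.4]), np.int32(24), array([258.9, 182.8]), array([260.2, 188. ])), (array([277.1, 217. ]), np.int32(49), array([276.9, 212. ]), array([277.2, 222.1])), (array([223. , 240.8]), np.int32(471), array([209.9, 242.3]), array([236.3, 239.2]))] top [(array([260.1, 171.8]), np.int32(87), array([252.3, 167.4]), array([268. , 176.3])), (array([275.5, 257.8]), np.int32(86), array([287.6, 253.2]), array([261.7, 263.1]))]
```

>>> apply_moves(deltas="84 465 10 0.113 0.511 0 5; 84 465 10 0.113 0.511 0 5; 84 465 10 0.113 0.511 0 5; 84 465 10 0.113 0.511 0 5; 84 465 10 0.113 0.511 0 5; 84 465 10 0.113 0.511 0 5; 84 465 10 0.113 0.511 0 5; 84 465 10 0.113 0.511 0 5; 84 465 10 0.113 0.511 0 5; 84 465 10 0.113 0.511 0 5")

```text
time_s: 14.97
eef_pos: [0.5307, 0.1502, 0.2879]
tcp_rot: [0.959, -0.111, -0.258, -0.026]
contact_force: [0.5, -1.2, -0.9]
grip_width: 0.189
gripper_force: 45.0
```

>>> apply_moves(deltas="10 53 5 0 0 0 5; 10 53 5 0 0 0 5; 10 53 5 0 0 0 5; 10 53 5 0 0 0 5; 10 53 5 0 0 0 5; 10 53 5 0 0 0 5; 10 53 5 0 0 0 5; 10 53 5 0 0 0 5; 10 53 5 0 0 0 5; 10 53 5 0 0 0 5")

```text
time_s: 15.8
eef_pos: [0.5409, 0.2013, 0.2941]
tcp_rot: [0.96, -0.111, -0.257, -0.027]
contact_force: [-0.7, -0.2, -0.4]
grip_width: 0.195
gripper_force: 45.0
```

Run:
```python
from h import *
s=r.get_state();R=Ro.from_quat(s['tcp_rot']).as_matrix();print(s['time_s'],s['eef_pos'],s['joint_pos'].round(2),R[:,2].round(3))
G=s['eef_pos']-.036*R[:,2];print('G',G)
si=r.get_image('side');t=r.get_image('top');S=cam('side')
print('tip pred',proj(S,G-[0,0,.155]),'sleeve bottom',proj(S,G-[0,0,.0375]))
print(blobs(si[100:260,180:330],(45,100,40),(80,255,255)))
c=np.hstack([cv2.resize(si[110:210,190:280],(540,600),interpolation=2),cv2.resize(t[140:240,120:163],(258,600),interpolation=2)])
cv2.imwrite('pics/c6.png',c)
```

```text
15.8 [0.54094147 0.20129222 0.29406524] [ 0.05  0.65 -0.61  1.    0.01  1.98 -2.33] [-0.488  0.108 -0.866]
G [0.55850166 0.19740302 0.32525039]
tip pred [230.4742366  149.08354105] sleeve bottom [228.67385128 122.13879744]
[(array([46.1,  8.7]), np.int32(33), array([46.3,  5. ]), array([45.7, 14. ])), (array([ 96.7, 117.3]), np.int32(59), array([ 97. , 111.9]), array([ 96.4, 122.1])), (array([ 42.9, 141. ]), np.int32(519), array([ 29. , 142.1]), array([ 56.3, 139.9]))]
```

View pics/c6.png

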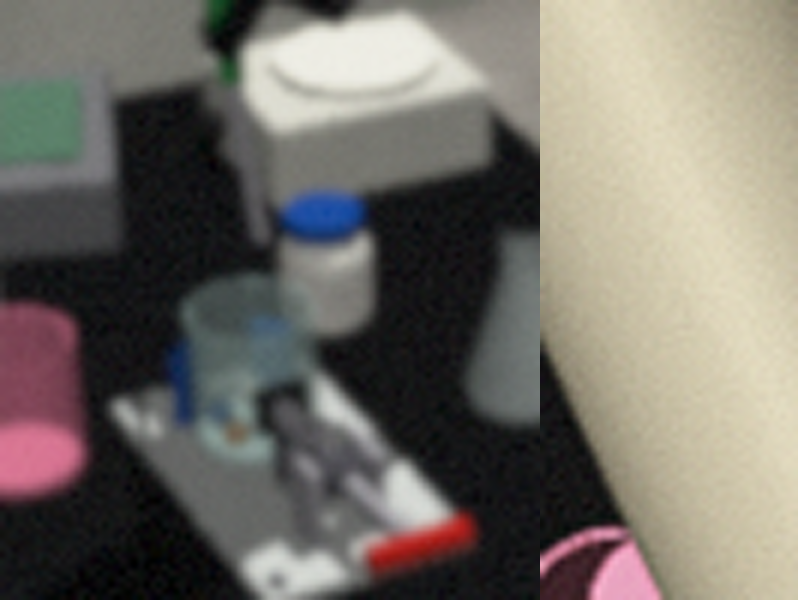

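Crop: the rod hangs from (228,75) to its tip at (262,240), so it leans about 4–5°, with the tip roughly 10 mm towards +x. The clamp is shut, with the bar at (420,540). I lower it over the beaker centre with that offset taken out.

>>> apply_moves(deltas="-5 2 0 0 0 0 5; -9 4 -15 0 0 0 5; -9 4 -30 0 0 0 5; -9 4 -50 0 0 0 5; -9 4 -70 0 0 0 5; -9 4 -90 0 0 0 5; -9 4 -110 0 0 0 5; -9 4 -120 0 0 0 5; -9 4 -125 0 0 0 5; -9 4 -125 0 0 0 5")

```text
time_s: 16.73
eef_pos: [0.5315, 0.2056, 0.1685]
tcp_rot: [0.959, -0.11, -0.258, -0.026]
contact_force: [-0.0, -0.0, -1.3]
grip_width: 0.198
gripper_force: 45.0
```

>>> apply_moves(deltas="0 0 -3 0 0 0 5; 0 0 -5 0 0 0 5; 0 0 -7 0 0 0 5; 0 0 -9 0 0 0 5; 0 0 -11 0 0 0 5; 0 0 -13 0 0 0 5; 0 0 -14 0 0 0 5; 0 0 -14 0 0 0 5; 0 0 -14 0 0 0 5; 0 0 -14 0 0 0 5")

```text
time_s: 17.57
eef_pos: [0.5319, 0.2057, 0.1551]
tcp_rot: [0.96, -0.11, -0.257, -0.027]
contact_force: [-1.6, 0.2, -1.0]
grip_width: 0.198
gripper_force: 45.0
```

>>> apply_moves(deltas="0 0 -1 0 0 0 5; 0 0 -2 0 0 0 5; 0 0 -3 0 0 0 5; 0 0 -4 0 0 0 5; 0 0 -5 0 0 0 5; 0 0 -6 0 0 0 5; 0 0 -7 0 0 0 5; 0 0 -8 0 0 0 5; 0 0 -8 0 0 0 5; 0 0 -8 0 0 0 5")

```text
time_s: 18.4
eef_pos: [0.5319, 0.2057, 0.1469]
tcp_rot: [0.96, -0.11, -0.257, -0.027]
contact_force: [0.4, 0.1, -0.9]
grip_width: 0.195
gripper_force: 45.0
```

Run:
```python
from h import *
s=r.get_state();C=cam('wrist',s);im=r.get_image('wrist');si=r.get_image('side');S=cam('side')
cv2.imwrite('pics/w7.png',im);cv2.imwrite('pics/s7.png',si)
print(s['contact_force'],s['eef_pos'],s['joint_pos'].round(2))
w=cv2.imread('pics/w1.png')
K=328.9
print('w1 orange/blue beads',blobs(w[110:215,50:165],(5,120,60),(20,255,255),10),blobs(w[110:215,50:165],(105,150,80),(122,255,255),10))
```

```text
[ 0.42677358  0.14226499 -0.87628389] [0.53185012 0.205679   0.14693956] [ 0.08  0.71 -0.6   1.24  0.05  1.71 -2.29]
w1 orange/blue beads [(array([84.3, 64.1]), np.int32(41), array([84.3, 59. ]), array([84.3, 70. ])), (array([77.7, 64.5]), np.int32(15), array([77.6, 61. ]), array([77.7, 68. ]))] [(array([32.2, 21.8]), np.int32(101), array([47.7, 17.8]), array([16.9, 25.8])), (array([63.6, 64. ]), np.int32(130), array([67.5, 59.3]), array([59.3, 69.1]))]
```

>>> apply_moves(deltas="0 0 -1 0 0 0 5; 0 0 -1 0 0 0 5; 0 0 -2 0 0 0 5; 0 0 -2 0 0 0 5; 0 0 -3 0 0 0 5; 0 0 -3 0 0 0 5; 0 0 -4 0 0 0 5; 0 0 -4 0 0 0 5; 0 0 -4 0 0 0 5; 0 0 -4 0 0 0 5")

```text
time_s: 19.33
eef_pos: [0.532, 0.2063, 0.1449]
tcp_rot: [0.96, -0.11, -0.257, -0.027]
contact_force: [-1.3, -0.9, 12.8]
grip_width: 0.194
gripper_force: 45.0
```

Floor touched at TCP z ≈ 0.1455. I now lift 4–5 mm clear and spiral out to a 20 mm radius.

>>> apply_moves(deltas="5 1 6 0 0 0 5; 8 6 6 0 0 0 5; 8 11 6 0 0 0 5; 5 16 6 0 0 0 5; 0 20 6 0 0 0 5; -6 19 6 0 0 0 5; -12 16 6 0 0 0 5; -16 12 6 0 0 0 5; -19 6 6 0 0 0 5; -20 0 6 0 0 0 5")

```text
time_s: 20.17
eef_pos: [0.512, 0.2051, 0.1493]
tcp_rot: [0.96, -0.111, -0.257, -0.027]
contact_force: [2.6, -0.7, -1.1]
grip_width: 0.199
gripper_force: 44.9
```

Run:
```python
from h import *
s=r.get_state();print(s['contact_force'].round(1),s['wrist_torque'].round(2),s['eef_pos'])
```

```text
[ 2.6 -0.7 -1.1] [-0.1  -1.41 -0.08] [0.51196854 0.20514638 0.14934966]
```

>>> apply_moves(deltas="1 -6 0 0 0 0 5; 5 -12 0 0 0 0 5; 9 -16 0 0 0 0 5; 15 -19 0 0 0 0 5; 22 -20 0 0 0 0 5; 28 -19 0 0 0 0 5; 34 -16 0 0 0 0 5; 38 -12 0 0 0 0 5; 41 -6 0 0 0 0 5; 42 0 0 0 0 0 5")

```text
time_s: 21.0
eef_pos: [0.5541, 0.2057, 0.1485]
tcp_rot: [0.96, -0.111, -0.258, -0.026]
contact_force: [-2.9, -0.3, -0.6]
grip_width: 0.197
gripper_force: 45.0
```

Run:
```python
from h import *
s=r.get_state();print(s['contact_force'].round(1),s['wrist_torque'].round(2),s['eef_pos'])
si=r.get_image('side');S=cam('side');R=Ro.from_quat(s['tcp_rot']).as_matrix();G=s['eef_pos']-.036*R[:,2]
print(G,proj(S,G),proj(S,[.559,.199,.112]),proj(S,[.559,.199,.017]),proj(S,[.581,.199,.112]))
g=cv2.cvtColor(si,6)
for v in (140,146,150,155,158):print(v,g[v,212:250].tolist())
```

```text
[-2.9 -0.3 -0.6] [-0.44  0.29  0.18] [0.55409342 0.20571069 0.14854007]
[0.57168634 0.2018746  0.17971335] [232.9815554  145.82538271] [231.28299095 161.41961228] [232.57866509 180.80336226] [236.24626269 160.21598116]
140 [19, 21, 22, 21, 24, 19, 16, 21, 22, 23, 16, 18, 20, 15, 21, 22, 34, 57, 70, 72, 62, 45, 23, 15, 25, 29, 23, 19, 8, 7, 13, 9, 11, 13, 15, 19, 16, 13]
146 [18, 16, 17, 12, 18, 24, 22, 16, 16, 17, 17, 21, 22, 16, 20, 16, 21, 30, 40, 38, 30, 21, 7, 15, 18, 28, 47, 61, 64, 65, 59, 53, 44, 32, 24, 19, 9, 13]
150 [21, 18, 21, 24, 13, 20, 19, 20, 12, 21, 19, 21, 23, 21, 26, 21, 19, 15, 16, 14, 14, 7, 10, 36, 65, 87, 95, 90, 87, 82, 82, 79, 81, 86, 93, 105, 122, 148]
155 [19, 20, 16, 16, 15, 21, 25, 9, 22, 23, 18, 22, 19, 29, 27, 31, 39, 42, 52, 62, 71, 74, 66, 64, 79, 100, 120, 126, 131, 136, 138, 144, 146, 151, 147, 143, 139, 131]
158 [17, 22, 24, 17, 18, 22, 19, 20, 25, 38, 47, 63, 68, 74, 74, 77, 73, 73, 77, 81, 86, 90, 86, 83, 89, 104, 118, 128, 130, 133, 129, 129, 129, 127, 124, 122, 122, 120]
```

>>> apply_moves(deltas="-1 6 0 0 0 0 5; -4 12 0 0 0 0 5; -8 16 0 0 0 0 5; -14 19 0 0 0 0 5; -20 20 0 0 0 0 5; -26 19 0 0 0 0 5; -32 16 0 0 0 0 5; -36 12 0 0 0 0 5; -39 6 0 0 0 0 5; -40 0 0 0 0 0 5")

```text
time_s: 21.88
eef_pos: [0.5139, 0.2058, 0.1494]
tcp_rot: [0.96, -0.11, -0.257, -0.028]
contact_force: [3.0, 0.6, -1.5]
grip_width: 0.2
gripper_force: 45.0
```

>>> apply_moves(deltas="1 -6 0 0 0 0 5; 4 -12 0 0 0 0 5; 8 -16 0 0 0 0 5; 14 -19 0 0 0 0 5; 20 -20 0 0 0 0 5; 26 -19 0 0 0 0 5; 32 -16 0 0 0 0 5; 36 -12 0 0 0 0 5; 39 -6 0 0 0 0 5; 40 0 0 0 0 0 5")

```text
time_s: 22.72
eef_pos: [0.554, 0.2064, 0.1485]
tcp_rot: [0.96, -0.11, -0.258, -0.026]
contact_force: [-1.1, -0.6, 0.0]
grip_width: 0.195
gripper_force: 44.9
```

>>> apply_moves(deltas="-1 6 0 0 0 0 5; -4 12 0 0 0 0 5; -8 16 0 0 0 0 5; -14 19 0 0 0 0 5; -20 20 0 0 0 0 5; -26 19 0 0 0 0 5; -32 16 0 0 0 0 5; -36 12 0 0 0 0 5; -39 6 0 0 0 0 5; -40 0 0 0 0 0 5")

```text
time_s: 23.55
eef_pos: [0.5135, 0.2051, 0.1493]
tcp_rot: [0.96, -0.111, -0.257, -0.027]
contact_force: [1.6, 1.9, -1.1]
grip_width: 0.197
gripper_force: 45.0
```

Run:
```python
from h import *
s=r.get_state();print(s['contact_force'].round(1),s['wrist_torque'].round(2),s['eef_pos'])
si=r.get_image('side');S=cam('side');R=Ro.from_quat(s['tcp_rot']).as_matrix();G=s['eef_pos']-.036*R[:,2]
print(blobs(si,(0,170,60),(6,255,255)),blobs(si[150:200,205:260],(8,100,60),(20,255,255),3))
```

```text
[ 1.6  1.9 -1.1] [ 0.5  -1.27 -0.19] [0.5135446  0.20509383 0.14925949]
[(array([260.8, 200.2]), np.int32(65), array([268.7, 197.2]), array([252.2, 203.4]))] []
```

>>> apply_moves(deltas="1 -6 0 0 0 0 5; 4 -12 0 0 0 0 5; 4 -12 -2 0 0 0 5; 4 -12 -4 0 0 0 5; 4 -12 -4 0 0 0 5; 4 -12 -4 0 0 0 25; 4 -12 -4 0 0 0 40; 4 -12 -4 0 0 0 60; 4 -12 -4 0 0 0 80; 4 -12 -4 0 0 0 80")

```text
time_s: 24.43
eef_pos: [0.5175, 0.1936, 0.1448]
tcp_rot: [0.96, -0.11, -0.258, -0.026]
contact_force: [1.2, -1.0, -0.3]
grip_width: 0.471
gripper_force: 0.0
```

>>> apply_moves(deltas="0 0 0 0 0 0 85; 0 0 0 0 0 0 85; 0 0 0 0 0 0 85; 6 -1 10 0 0 0 85; 12 -3 21 0 0 0 85; 20 -4 35 0 0 0 85; 30 -7 53 0 0 0 85; 42 -9 75 0 0 0 85; 56 -12 100 0 0 0 85; 70 -15 125 0 0 0 85")

```text
time_s: 25.27
eef_pos: [0.5881, 0.1783, 0.2711]
tcp_rot: [0.96, -0.111, -0.257, -0.026]
contact_force: [0.9, 0.4, -0.3]
grip_width: 0.848
gripper_force: 0.0
```

>>> apply_moves(deltas="10 -20 30 0 0 0 85; 10 -60 40 0 0 0 85; 0 -100 40 0 0 0 85; 0 -140 40 0 0 0 85; 0 -180 40 0 0 0 85; 0 -200 40 0 0 0 85; 0 -200 40 0 0 0 85; 0 -200 40 0 0 0 85; 0 -200 40 0 0 0 85; 0 -200 40 0 0 0 85")

```text
time_s: 26.1
eef_pos: [0.5797, -0.0182, 0.2974]
tcp_rot: [0.962, -0.11, -0.249, -0.028]
contact_force: [-0.0, 0.7, -0.3]
grip_width: 0.848
gripper_force: 0.0
```

Run:
```python
from h import *
s=r.get_state();si=r.get_image('side');t=r.get_image('top');S=cam('side');T=cam('top');print(s['time_s'],s['contact_force'].round(1))
gs=blobs(si,(50,110,50),(75,255,255));gt=blobs(t,(50,110,50),(75,255,255));print(*gs,'--',*gt,sep='\n')
for a in gs:
  for b in gt:
    P,e=tri(S,a[0],T,b[0])
    if e<.012 and P[1]>.1:print('rod sleeve',P.round(3),e)
R=lambda i:[b for b in blobs(i,(0,170,60),(6,255,255)) if b[0][0]>100]
for a in R(si):
  for b in R(t):print('bar',tri(S,a[0],T,b[0]))
d=cv2.absdiff(cv2.imread('pics/top0.png'),t).max(2);n,l,st,c=cv2.connectedComponentsWithStats((d>60).astype(np.uint8))
print([(st[i,:4].tolist(),int(st[i,4])) for i in range(1,n) if st[i,4]>25])
print('orange in beaker (top)',blobs(t[165:215,135:180],(5,110,60),(20,255,255),2),'blue',blobs(t[165:215,135:180],(100,120,60),(125,255,255),3))
cv2.imwrite('pics/fin.png',np.hstack([cv2.resize(si[110:210,200:270],(420,600),interpolation=2),cv2.resize(t[155:220,125:165],(369,600),interpolation=2)]))
```

```text
26.1 [-0.   0.7 -0.3]
(array([216.3, 151.5]), np.int32(98), array([211.6, 143.7]), array([220.9, 159.1]))
(array([276.9, 218.4]), np.int32(31), array([277., 214.]), array([276.9, 222. ]))
(array([223. , 240.8]), np.int32(486), array([209.8, 242.8]), array([236.4, 238.8]))
--
(array([140.8, 207.2]), np.int32(97), array([147.3, 200.3]), array([134.7, 213.8]))
(array([279.8, 253.1]), np.int32(150), array([286.8, 241.7]), array([274. , 262.6]))
rod sleeve [0.503 0.212 0.166] 0.0006115793625916888
[([268, 0, 4, 44], 79), ([278, 0, 2, 44], 49), ([220, 28, 5, 21], 57), ([212, 35, 6, 16], 54), ([191, 65, 92, 319], 19594), ([157, 176, 6, 7], 32), ([147, 180, 8, 8], 38), ([162, 181, 18, 21], 136), ([150, 187, 13, 13], 82), ([133, 200, 17, 16], 121), ([326, 202, 8, 21], 120), ([164, 339, 29, 45], 852), ([466, 339, 40, 14], 86)]
orange in beaker (top) [(array([15.9, 17.6]), np.int32(28), array([13.1, 16.7]), array([18.8, 18.5])), (array([34. , 26.5]), np.int32(12), array([34., 25.]), array([34., 28.]))] blue [(array([ 7.4, 13.1]), np.int32(14), array([10.1, 10.1]), array([ 4.9, 15.9])), (array([27.8, 31.4]), np.int32(5), array([26.9, 31.7]), array([29., 31.])), (array([ 4.8, 34.8]), np.int32(12), array([ 3., 33.]), array([ 6.5, 36.5])), (array([30.3, 33.3]), np.int32(6), array([31.3, 32.3]), array([29.3, 34.3]))]
```

Run:
```python
from h import *
print(blobs(r.get_image('side')[150:230,230:300],(0,150,50),(8,255,255)))
print(r.hand_in())
```

```text
[(array([30. , 50.6]), np.int32(63), array([38.3, 48. ]), array([21.8, 53.2]))]
the job is handed in; nothing more can be done
None
```

The job is handed in at about 26 s of robot time: the lever is shut, I stirred about 2.6 turns at a 20 mm radius (the first quarter turn spiralling out to it), and the rod is left leaning in the clamped beaker. The top view showed no sign of other bench items having moved, and I saw the orange and blue beads in the beaker but did not check the white ones.

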